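# Hold an immobiliser module home in the bench reading adapter

## Task

Fold the sheet-metal cover of the bench reading adapter fully back to its stop. Then lay the black immobiliser module flat in the nest, brass strips facing the spring contacts (plug socket to the right), and press it home into the corner, square against the far fence and the left fence at once. The spring contacts push it out if it is let go, so finish while still holding it firmly against both fences; leave the fob, the car key and the screwdriver where they lie.

Things in the scene. Friction and masses are not known exactly. Their poses are not given: they have to be found in the camera images.
- adapter: the bench reading adapter, fixed to the desk: grey housing 140 x 140 mm, 22 mm high, black nest floor 24 mm above the desk. Origin: centre of its underside; x points from its front to its hinged far edge, y to its left, z up. The nest lies between a far and a left fence, open to the front and the right; two 31 mm high bumpers stand by the housing's front corners (x -63, y +-59 mm)
- nest_corner (a point): the point on the nest floor (24 mm above the desk) where the planes of the two fences' inner faces meet: adapter (26, 42, 24) mm; axes as the adapter's. The module is home with its origin at adapter (2, 4, 24) mm and its axes along the adapter's
- fence_far: the far fence, a smooth aluminium bar on the smooth nest floor (friction about 0.25), 72 mm long along adapter y, 9 mm thick, 10 mm high. Origin: middle of the foot of its inner face (adapter 26, 2, 24 mm); the inner face looks to adapter -x
- fence_left: the left fence, a smooth aluminium bar on the smooth nest floor (friction about 0.25), 44 mm long along adapter x, 9 mm thick, 10 mm high. Origin: middle of the foot of its inner face (adapter -3, 42, 24 mm); the inner face looks to adapter -y; its own frame is turned 90 degrees, x pointing to adapter +y
- contact_far (a joint): travel in m of the spring contact in the middle of the far fence, a black carrier with brass pins, 2 to 8 mm above the nest floor: 0 = nose 4 mm proud of the fence face, 0.004 = pushed flush with it. Pushing it takes 2.4 N at first and 4.8 N when flush
- contact_left (a joint): the same for the spring contact in the middle of the left fence
- cover (a joint): angle in rad of the cover, an aluminium sheet 135 (from the hinge) x 132 mm with a turned-down rim, hinged on the adapter's far edge: 0 = shut over the nest (outer face 47 mm above the desk, 3 mm above the hinge line), 1.85 = folded back to its stop, just past upright. The hinge is stiff (0.22 N m of friction): the cover stays where it is left
- cover_hinge (a point): middle of the cover's hinge line, adapter (62, 0, 44) mm; the hinge line runs along adapter y
- cover_knob (a point): grip point of the cover's black knob, a round post of 14 mm diameter that stands 36 mm high square on the cover's outer face, 118 mm from the hinge line and 16 mm from the cover's free edge; this point is on the post's axis 25 mm above that face and turns with the cover
- module: the immobiliser module, a black plastic box of 48 (x) x 76 (y) x 28 (z) mm, 0.14 to 0.28 kg. Origin: centre of its underside. Low on its +x side and its +y end it has brass contact strips; a hollow grey plug socket, 30 mm wide, stands 9 mm out of its -y end
- module_plug (a point): centre of the mouth of the module's plug socket, module (0, -47, 12) mm
- fob: bystander: black remote fob, 54 x 35 x 13 mm, lying on the desk; origin in the centre of its underside. Left of it, from y = -0.03 and up to x = 0.6, stands the key duplicator, 0.2 m high at that side
- car_key: bystander: black-headed car key, 81 x 23 x 8 mm, lying on the desk; origin in the centre of its underside. It lies beside the key milling machine that fills the desk right of y = -0.44 between x = 0.27 and 0.68, up to 0.37 m high: from the start pose draw in and up before swinging past it
- screwdriver: bystander: yellow-handled screwdriver, 149 mm long, lying on the desk; origin in the centre of its underside

How it is judged:
On the way, in this order (a step that is already met when the one before it is completed fails the run):
1. the cover is folded back to its stop (value of joint cover above 1.73 rad), for 0.2 s.
2. the module bears on both fences (contact force between module and fence_far above 1 N and contact force between module and fence_left above 1 N), for 0.2 s.
At the end, for the whole second after the job is handed in: Last second: cover over 1.73 rad; module flat on the nest floor (3 mm, 0.05 rad), square within 0.04 rad, plug socket to the right, pressing on each fence with over 1 N, both contacts pushed in over 3 of their 4 mm; it is still and the fingers press on it (all of step 2 and value of joint cover above 1.73 rad and value of joint each of contact_far, contact_left above 0.003 m and y of module_plug in the frame of adapter below -0.035 m and angle between the y axis of module and the y axis of adapter, either way round below 0.04 rad and angle between module's own z axis and vertical below 0.05 rad and z of module in the frame of adapter below 0.027 m and linear speed of module below 0.02 m/s and contact force between the fingers and module above 1 N); the arm keeps its last pose, push and grip.
It fails at once if the fob is moved (distance of fob from where it was at the start of the episode above 0.02 m).
It fails at once if the car key is moved (distance of car_key from where it was at the start of the episode above 0.02 m).
It fails at once if the screwdriver is moved (distance of screwdriver from where it was at the start of the episode above 0.02 m).
It also fails if it takes over 64 s, if anything falls off the work surface, if the arm or the gripper's body presses on something with over 40 N, if the wrist force passes 120 N, or if a joint passes its speed limit or range.

## Robot

A 6-joint arm with a two-finger parallel gripper is mounted at the origin on a cart in front of the work surface, level with it; the furniture and walls round the work are solid. World frame = base frame: x ahead of the robot, y to its left, z up, the work surface at z = 0. Lengths are in m, angles in rad, forces in N, time in s.
With the tool pointing down it reaches from about 0.35 to 0.775 m from the base axis. Payload 5.5 kg.
Tool frame: the origin (TCP) lies at the very end of the fingers, on their centre line; the grasp point (between the pads) lies 19 mm behind it; z points along the fingers, y is the line along which they close (so a half turn about z gives the same grasp; the last joint's range is limited). The gripper opens to 85 mm and grips with 20 to 120 N. Pads are 22 mm wide; open, the fingers measure 114 mm over their backs; the gripper's body (76 mm by 85 mm) begins 54 mm behind the grasp point. The pads swing forward as they close: fully open they stand 13 mm farther back than shut.
Start: joints at [-1.432, 0.313, 0.046, 1.304, 0, 1.431], TCP at [0.158, -0.553, 0.211] pointing down, gripper open.
Joint ranges: [-2.76, 2.76], [-0.86, 1.69], [-1.03, 1.26], [-2.2, 2.34], [-1.47, 1.5], [-3.14, 3.14]. Speed limits (rad/s): [2.57, 2.57, 3.14, 3.14, 3.14, 3.14].

## Interface

Orientations are given as a rotation vector (axis times angle).
In Python, from workcell import ctrl gives the robot as it stands.
- The arm moves only by the tool carry_out, never from a script. Its argument "steps" is a list of rows, each a list of 7 numbers: the finger opening in m, from 0 to 0.0854, then the shift along the tool's x, y, z in m, then the turn, a rotation vector about the tool's x, y, z in rad. In form: [[hand, x, y, z, rx, ry, rz], ...]. A call has 1 to 5 rows; each row shifts and turns the commanded pose from where the row before left it, along the tool's axes as they then stand; what a row does not reach is not made up. A row lasts 1/8 s, in which the tool goes at most 62.5 mm and 10.7 degrees, less where a joint would pass 70% of its speed; a pose out of reach is approached as far as the arm can. A call is refused whole if a number of a shift passes 0.0625 or a number of a turn 0.188, either way. A call with a gripper value outside its range is refused whole. The fingers move at their own pace and stop on an object; "squeeze" is the grip in N (left out, the last holds). Time passes only in rows, so rows that do not move let the fingers close. It gives the time, the measured TCP pose, the force, the opening and the grip force at its end, in the units of the state.
- ctrl.read_state(): the state, without advancing time (a new reading comes with each control period).
- ctrl.get_image(name): name is "side" or "top" or "wrist"; returns a dict with "color" (480x640x3 uint8, red, green, blue), "intrinsics" (3x3 intrinsics, pixels), "origin" and "rotation" of the camera in the world. Camera axes: x right, y down, z forward; pixel columns grow to the right and rows downward; lengths in m; the calibration is good to about 2 mm. A picture is of the moment at which its call begins. There is no depth.
- ctrl.finish_job(): hands the job in; it is judged then, once.
The state is a dict: "clock": time; "q": joint angles; "joint_velocities": joint speeds; "tau": joint torques, N m; "tcp_pos": TCP position; "orientation": TCP orientation; "wrist_force": force on the tool from outside, world axes, zero at the start; "moment": the same for the moment, N m; "width": finger opening in m; "grip_force": force on a finger pad.
Only numpy, scipy, OpenCV 4.12 (cv2) and the standard library are available. Lean on these libraries where they do the work, as an engineer would, in place of code of your own. Each camera call takes 0.05 s, during which the arm holds its last target. There are 200 camera calls.

## Working session

There is one attempt and no reset: what is moved stays moved. The work goes in short steps, Python scripts to look and compute and a tool call to move; the robot and the scene stay as the last step left them, time stands still between calls to the robot, and variables do not carry over. Pictures are saved under pics/ and viewed, at most 10 in all, crops included, and the job is handed in when it is done.

Besides the shell and the picture viewer there is one more tool, called after "Call:" by a JSON object that holds its "fn" and its "kwargs", one argument or row to a line. carry_out: Moves the arm, as the interface text tells. Its arguments: {"type":"object","properties":{"steps":{"type":"array"},"squeeze":{"type":"number"}},"required":["steps"]}

```bash
mkdir -p pics; ls
cat > h.py <<'E'
import numpy as np, cv2
from scipy.spatial.transform import Rotation as R
from workcell import ctrl
def snap(n,f=None):
    d=ctrl.get_image(n)
    if f: cv2.imwrite('pics/'+f,d['color'][:,:,::-1])
    return d
def ray(d,u,v):
    K=np.array(d['intrinsics']);r=np.array(d['rotation'])@np.linalg.solve(K,[u,v,1.]);return np.array(d['origin']),r
def onz(d,u,v,z):
    o,r=ray(d,u,v);return o+r*(z-o[2])/r[2]
def proj(d,p):
    c=np.array(d['rotation']).T@(np.array(p)-np.array(d['origin']));c=np.array(d['intrinsics'])@c;return c[:2]/c[2]
def two(d1,p1,d2,p2):
    o1,r1=ray(d1,*p1);o2,r2=ray(d2,*p2)
    t=np.linalg.lstsq(np.c_[r1,-r2],o2-o1,rcond=None)[0]
    a,b=o1+r1*t[0],o2+r2*t[1];return (a+b)/2,np.linalg.norm(a-b)
E
python3 - <<'E'
from h import *
for n in('top','side'):
    d=snap(n,n+'0.png');print(n,d['origin'],np.round(d['rotation'],3).tolist(),np.round(d['intrinsics'],1).tolist())
    import pickle;pickle.dump(d,open(n+'0.pkl','wb'))
print(ctrl.read_state())
E
```

```text
pics
top [ 0.41848128 -0.19748238  1.13388278] [-2.183, 2.17, -0.123] [[527.7, 0.0, 317.2], [0.0, 527.7, 232.6], [0.0, 0.0, 1.0]]
side [ 0.08980597 -0.97017818  0.44472343] [-1.92, 0.46, -0.3] [[520.3, 0.0, 309.7], [0.0, 520.3, 236.6], [0.0, 0.0, 1.0]]
{'clock': 0.1, 'q': array([-1.43155360e+00,  3.13942624e-01,  4.51053639e-02,  1.30362267e+00,
        3.06138228e-05,  1.43120607e+00]), 'joint_velocities': array([ 3.96294700e-04,  1.74771335e-04,  2.51186962e-03,  1.75806639e-03,
        1.21066991e-03, -2.72905517e-06]), 'tau': array([ 2.19144815e-03, -4.81725705e+01,  2.99243993e+01,  1.27527575e-02,
       -9.94292895e-05,  2.94282172e-07]), 'tcp_pos': array([ 0.1581964 , -0.55229984,  0.21039345]), 'orientation': array([-3.10946313e+00, -4.36341117e-01, -4.85164429e-05]), 'wrist_force': array([-0.05173262,  0.98656351, -0.55885478]), 'moment': array([0.00599314, 0.04088559, 0.00369045]), 'grip_force': 0.0, 'width': 0.08518080928988304}
```

View pics/top0.png

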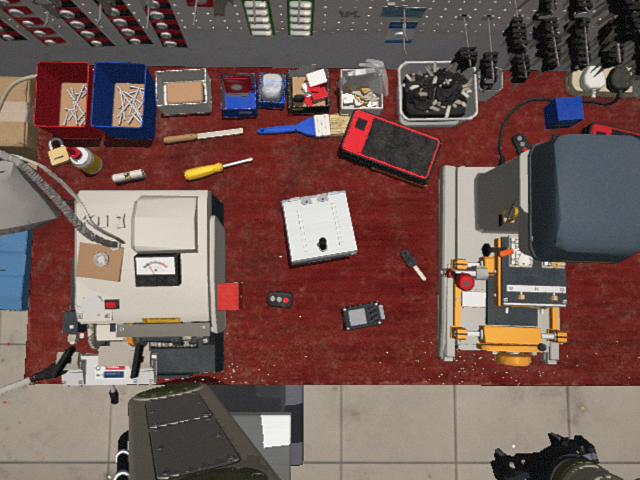

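View pics/side0.png

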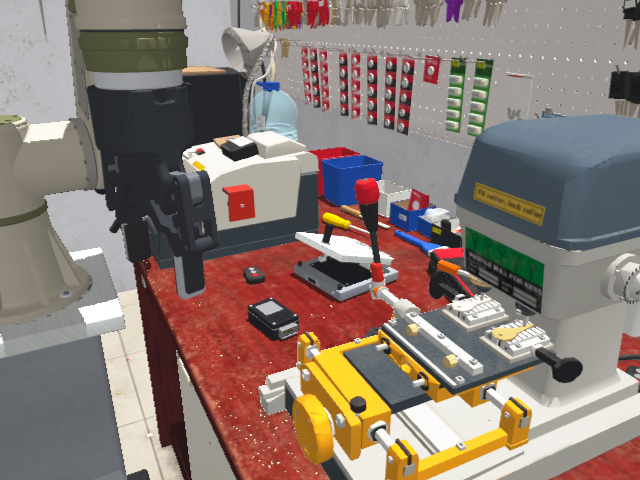

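The top view shows the cover (quad about (283,203) to (357,260)) with its knob at (322,243), and the module at (363,316) with its socket to the right. The fob is at (280,299), the key at (413,265) and the screwdriver at (218,168). The side view shows the cover standing slightly ajar, with the knob near (328,228). Next I'll zoom in.

```bash
sed -i "s/    d=ctrl.get_image(n)/    d=ctrl.get_image(n);d['rotation']=R.from_rotvec(d['rotation']).as_matrix()/" h.py
python3 - <<'E'
from h import *
t=cv2.imread('pics/top0.png')[180:340,260:430];s=cv2.imread('pics/side0.png')[200:350,230:410]
cv2.imwrite('pics/c1.png',np.hstack([cv2.resize(t,(400,376),interpolation=2),cv2.resize(s,(400,376),interpolation=2)]))
import pickle
T=pickle.load(open('top0.pkl','rb'));S=pickle.load(open('side0.pkl','rb'))
for d in(T,S):d['rotation']=R.from_rotvec(d['rotation']).as_matrix()
pickle.dump((T,S),open('ts.pkl','wb'))
for p,z in(((283,203),.05),((345,192),.05),((357,256),.08),((292,266),.08),((363,316),.028),((280,299),.01),((413,265),.005),((218,168),.01)):print(p,onz(T,*p,z).round(3))
E
```

```text
(283, 203) [ 0.588 -0.141  0.05 ]
(345, 192) [ 0.612 -0.269  0.05 ]
(357, 256) [ 0.477 -0.291  0.08 ]
(292, 266) [ 0.457 -0.162  0.08 ]
(363, 316) [ 0.356 -0.308  0.028]
(280, 299) [ 0.389 -0.135  0.01 ]
(413, 265) [ 0.463 -0.418  0.005]
(218, 168) [0.67  0.003 0.01 ]
```

View pics/c1.png

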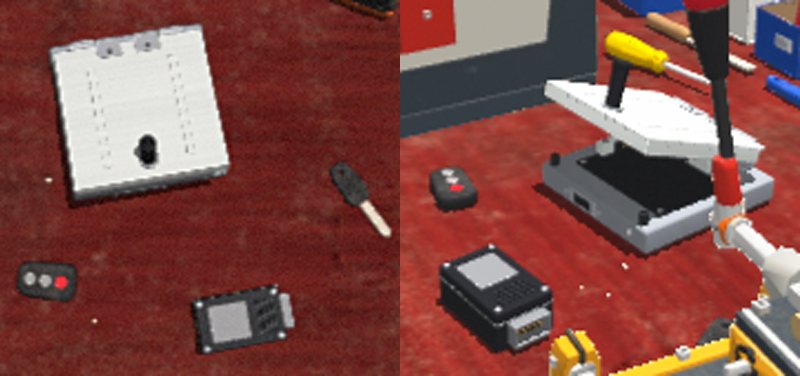

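Run:
```python
from h import *
import pickle
T,S=pickle.load(open('ts.pkl','rb'))
tt=lambda x,y:(260+x/2.353,180+y/2.35); ss=lambda x,y:(230+(x-400)/2.222,200+y/2.507)
for n,a,b in(('kbase',(147,163),(613,107)),('ktop',(148,138),(623,64)),('freeR',(228,166),(665,155)),('freeL',(72,192),(546,83)),('hingeR',(199,28),(764,150))):
    print(n,*[np.round(x,4) for x in two(T,tt(*a),S,ss(*b))])
# white cover blob in top
im=T['color'].astype(int); m=((im.min(2)>150)&(im.max(2)-im.min(2)<30)).astype(np.uint8)
m[:, :265]=0;m[:,380:]=0;m[:180]=0;m[280:]=0
c=max(cv2.findContours(m,0,1)[0],key=cv2.contourArea);q=cv2.approxPolyDP(c,6,True)[:,0];print(q.tolist())
# module: hull of dark/grey in top
hsv=cv2.cvtColor(T['color'],cv2.COLOR_RGB2HSV)
m=((hsv[...,1]<90)).astype(np.uint8);m[:295]=0;m[338:]=0;m[:,:330]=0;m[:,392:]=0
m=cv2.morphologyEx(m,2,np.ones((3,3),np.uint8))
c=max(cv2.findContours(m,0,1)[0],key=cv2.contourArea);r=cv2.minAreaRect(c);print(r)
for p in cv2.boxPoints(r):print(p,onz(T,*p,.028).round(4))
# knob: dark inside cover
```

```text
kbase [ 0.4928 -0.2236  0.0823] 0.006
ktop [ 0.5076 -0.2217  0.1119] 0.0027
freeR [ 0.4944 -0.295   0.074 ] 0.0133
freeL [ 0.4661 -0.1594  0.0826] 0.0023
hingeR [ 0.6135 -0.2688  0.0418] 0.0008
[[344, 191], [282, 201], [292, 261], [356, 249]]
((363.47467041015625, 315.05810546875), (23.415311813354492, 40.9240608215332), 79.87532806396484)
[341.2732  307.12982] [ 0.3738 -0.2631  0.028 ]
[381.55994 299.93573] [ 0.389  -0.3471  0.028 ]
[385.67615 322.9864 ] [ 0.3416 -0.3553  0.028 ]
[345.3894  330.18048] [ 0.3266 -0.2717  0.028 ]
```

Call:
{"fn": "carry_out", "kwargs": {
  "steps": [
    [0.085,0.01,-0.035,-0.03,0,0,0],
    [0.085,0.02,-0.045,-0.03,0,0,0.03],
    [0.085,0.02,-0.045,-0.03,0,0,0.04],
    [0.085,0.02,-0.045,0,0,0,0.03],
    [0.085,0.02,-0.02,0,0,0,0]
  ]
}}

```text
clock: 0.72
tcp_pos: [0.1997, -0.3455, 0.3017]
orientation: [3.128, 0.28, 0.0]
wrist_force: [0.6, 0.2, -0.5]
width: 0.0851
grip_force: 0.0
```

Call:
{"fn": "carry_out", "kwargs": {
  "steps": [
    [0.085,0.055,-0.013,0,0,0,0],
    [0.085,0.06,-0.013,0,0,0,0],
    [0.085,0.06,-0.013,0,0,0,0],
    [0.085,0.06,-0.013,0,0,0,0],
    [0.085,0.03,-0.013,0,0,0,0]
  ]
}}

```text
clock: 1.35
tcp_pos: [0.4512, -0.2351, 0.3003]
orientation: [-3.128, -0.284, 0.001]
wrist_force: [-0.6, -0.7, -0.1]
width: 0.0852
grip_force: 0.0
```

Run:
```python
from h import *
import pickle
W=snap('wrist','w1.png');pickle.dump(W,open('w1.pkl','wb'));print(W['origin'],W['rotation'].round(3))
print(ctrl.read_state()['tcp_pos'])
for p in((.4928,-.2236,.082),(.5076,-.2217,.112),(.6135,-.2688,.042)):print(proj(W,p))
```

```text
[ 0.53176952 -0.22011608  0.46322525] [[ 0.179 -0.932 -0.314]
 [-0.984 -0.17  -0.056]
 [-0.001  0.319 -0.948]]
[ 0.45293954 -0.23347736  0.30008811]
[317.51465137 141.67516324]
[318.11079613 126.39384171]
[393.30721918   7.61362683]
```

View pics/w1.png

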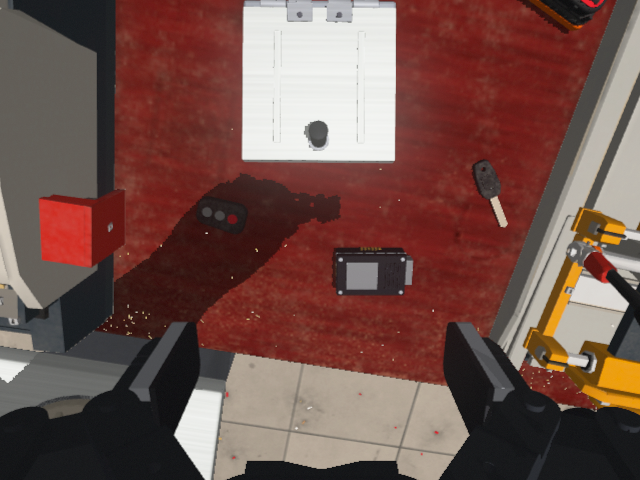

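The wrist view shows the cover upright (x 243 to 395), so the tool yaw matches the adapter. The knob top is at (318,130), as predicted. The module is at (370,272) with its socket to the right, nearly aligned. I'll go down on the knob now.

Call:
{"fn": "carry_out", "kwargs": {
  "steps": [
    [0.085,0.026,-0.0015,0.04,0,0,0],
    [0.06,0.026,-0.0015,0.05,0,0,0],
    [0.05,0,0,0.05,0,0,0],
    [0.05,0,0,0.05,0,0,0],
    [0.05,0,0,0.021,0,0,0]
  ],
  "squeeze": 25
}}

```text
clock: 2.02
tcp_pos: [0.4971, -0.223, 0.0864]
orientation: [-3.125, -0.28, 0.008]
wrist_force: [0.4, -0.0, 1.1]
width: 0.0501
grip_force: 0.0
```

Call:
{"fn": "carry_out", "kwargs": {
  "steps": [
    [0.02,0,0,0,0,0,0],
    [0.005,0,0,0,0,0,0],
    [0.005,0,0,0,0,0,0],
    [0.005,0,0,0,0,0,0]
  ]
}}

```text
clock: 2.52
tcp_pos: [0.4996, -0.2236, 0.091]
orientation: [-3.128, -0.281, -0.001]
wrist_force: [-1.4, 5.4, -0.2]
width: 0.0131
grip_force: 24.6
```

Call:
{"fn": "carry_out", "kwargs": {
  "steps": [
    [0.005,0.0072,0,-0.0098,0,0,0],
    [0.005,0.0079,0,-0.0094,0,0,0],
    [0.005,0.0088,0,-0.0083,0,0,0],
    [0.005,0.0097,0,-0.0074,0,0,0],
    [0.005,0,0,0,0,0,0]
  ]
}}

```text
clock: 3.15
tcp_pos: [0.5351, -0.2174, 0.1254]
orientation: [-3.127, -0.283, -0.005]
wrist_force: [5.0, 5.2, -8.8]
width: 0.013
grip_force: 25.0
```

Call:
{"fn": "carry_out", "kwargs": {
  "steps": [
    [0.005,0.0103,0,-0.0065,0,0,0],
    [0.005,0.011,0,-0.0054,0,0,0],
    [0.005,0.0114,0,-0.0042,0,0,0],
    [0.005,0.0119,0,-0.003,0,0,0],
    [0.005,0.012,0,-0.0019,0,0,0]
  ]
}}

```text
clock: 3.78
tcp_pos: [0.5876, -0.208, 0.1445]
orientation: [-3.128, -0.28, 0.006]
wrist_force: [-0.4, 1.2, -23.1]
width: 0.0127
grip_force: 24.5
```

Call:
{"fn": "carry_out", "kwargs": {
  "steps": [
    [0.005,0.0122,0,-0.0007,0,0,0],
    [0.005,0.0122,0,0.0006,0,0,0],
    [0.005,0.0121,0,0.0017,0,0,0],
    [0.005,0.0118,0,0.003,0,0,0],
    [0.005,0.0115,0,0.0041,0,0,0]
  ]
}}

```text
clock: 4.4
tcp_pos: [0.6456, -0.1979, 0.137]
orientation: [3.129, 0.279, -0.007]
wrist_force: [-8.8, -0.7, -17.2]
width: 0.0125
grip_force: 24.4
```

Call:
{"fn": "carry_out", "kwargs": {
  "steps": [
    [0.005,0.007,0,0.0038,0,0,0],
    [0.005,0.007,0,0.004,0,0,0],
    [0.005,0.004,0,0.003,0,0,0],
    [0.005,0,0,0,0,0,0]
  ]
}}

```text
clock: 4.9
tcp_pos: [0.6645, -0.1946, 0.1276]
orientation: [3.128, 0.28, -0.002]
wrist_force: [-6.5, 0.9, -14.0]
width: 0.0124
grip_force: 24.4
```

Run:
```python
from h import *
import pickle
S=snap('side','s2.png');T=snap('top','t2.png');pickle.dump((T,S),open('ts2.pkl','wb'))
a=cv2.resize(cv2.imread('pics/t2.png')[150:340,260:430],(400,447));b=cv2.resize(cv2.imread('pics/s2.png')[150:340,230:400],(400,447))
cv2.imwrite('pics/c2.png',np.hstack([a,b]))
```

```text
(no output)
```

View pics/c2.png

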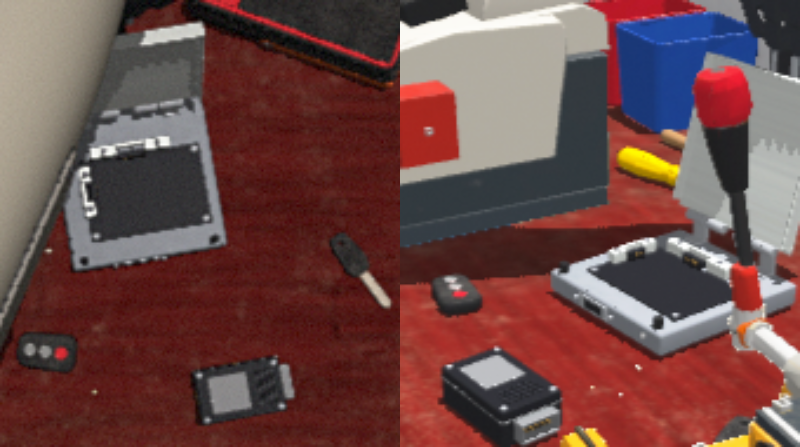

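The cover now stands back past upright: in the top crop the nest is uncovered, and in the side crop the sheet leans away. I'll push a little more to check the stop, then release.

Call:
{"fn": "carry_out", "kwargs": {
  "steps": [
    [0.005,0.005,0,0.003,0,0,0],
    [0.005,0.003,0,0.002,0,0,0],
    [0.005,0,0,0,0,0,0]
  ]
}}

```text
clock: 5.38
tcp_pos: [0.6679, -0.1941, 0.1262]
orientation: [3.127, 0.278, -0.011]
wrist_force: [-25.6, 0.4, 7.1]
width: 0.0126
grip_force: 27.4
```

At the stop: the force jumped to -25 N with almost no travel. Now release and rise.

Call:
{"fn": "carry_out", "kwargs": {
  "steps": [
    [0.005,-0.005,0,-0.001,0,0,0],
    [0.05,0,0,0,0,0,0],
    [0.05,0,0,0,0,0,0],
    [0.05,0,0,-0.01,0,0,0],
    [0.05,0,0,-0.05,0,0,0]
  ]
}}

```text
clock: 6.0
tcp_pos: [0.6667, -0.1934, 0.1809]
orientation: [-3.127, -0.28, 0.007]
wrist_force: [1.6, -0.8, 1.0]
width: 0.0501
grip_force: 0.0
```

Call:
{"fn": "carry_out", "kwargs": {
  "steps": [
    [0.085,0,0,-0.06,0,0,0],
    [0.085,-0.03,0,-0.05,0,0,0],
    [0.085,-0.06,0.005,0,0,0,0],
    [0.085,-0.06,0.02,0,0,0,0],
    [0.085,-0.05,0.02,0,0,0,0]
  ]
}}

```text
clock: 6.62
tcp_pos: [0.4788, -0.2744, 0.2948]
orientation: [3.126, 0.281, 0.005]
wrist_force: [0.1, -0.5, 0.4]
width: 0.0854
grip_force: 0.0
```

Run:
```python
from h import *
import pickle
s=ctrl.read_state();print(s['q'].round(3),s['tcp_pos'].round(4),s['orientation'].round(3))
W=snap('wrist','w3.png');pickle.dump(W,open('w3.pkl','wb'))
W1=pickle.load(open('w1.pkl','rb'))
hsv=cv2.cvtColor(W1['color'],cv2.COLOR_RGB2HSV);m=(hsv[...,1]<90).astype(np.uint8);m[:235]=0;m[305:]=0;m[:,:325]=0;m[:,420:]=0
c=max(cv2.findContours(m,0,1)[0],key=cv2.contourArea);r=cv2.minAreaRect(c);print(r)
for p in cv2.boxPoints(r):print(p,onz(W1,*p,.024).round(4))
```

```text
[-0.666  0.256  0.171  1.482 -0.     2.296] [ 0.4788 -0.2744  0.2948] [3.126 0.281 0.005]
((373.5, 272.0), (44.0, 77.0), 90.0)
[335. 250.] [ 0.377  -0.2631  0.024 ]
[412. 250.] [ 0.3919 -0.3452  0.024 ]
[412. 294.] [ 0.3409 -0.3581  0.024 ]
[335. 294.] [ 0.3254 -0.273   0.024 ]
```

View pics/w3.png

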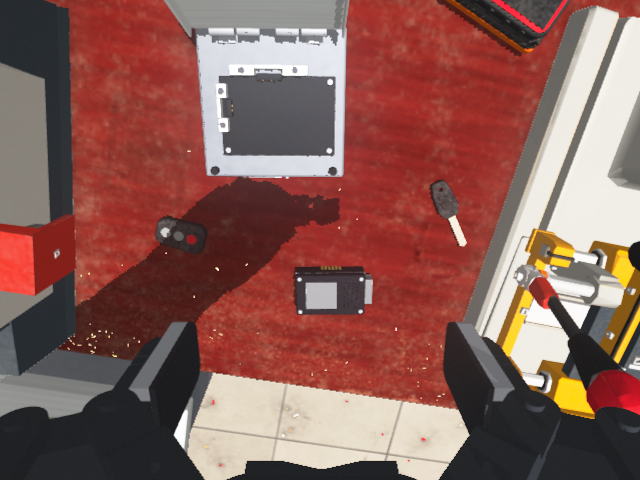

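The wrist view shows the nest at about (280,115), with the far fence along row 72 and the left fence along column 223. The bumpers are at (215,171) and (332,170), and the module top is around (330,295).

Run:
```python
from h import *
import pickle
W=pickle.load(open('w3.pkl','rb'));W1=pickle.load(open('w1.pkl','rb'))
g=cv2.cvtColor(W['color'],cv2.COLOR_RGB2GRAY)
def blobs(x0,x1,y0,y1,lo):
    n,l,st,c=cv2.connectedComponentsWithStats((g[y0:y1,x0:x1]>lo).astype(np.uint8));return [(c[i]+[x0,y0],int(st[i,4])) for i in range(1,n) if 3<st[i,4]<60]
print('module screws');
for c,a in blobs(290,368,262,320,150):print(c.round(1),a,onz(W,*c,.028).round(4))
print('nest screws')
for c,a in blobs(222,338,72,160,130):print(c.round(1),a,onz(W,*c,.024).round(4))
for n,p,z in(('bumpL',(215,171),.031),('bumpR',(332,170),.031)):print(n,onz(W,*p,z).round(4))
# estimate of the expected picture places for adapter guess
o=np.array([.5406,-.2152,0]);Ra=R.from_euler('z',.18).as_matrix()
for n,p in(('bL',(-63,59,31)),('bR',(-63,-59,31)),('corner',(26,42,34)),('farR',(26,-34,34)),('leftfront',(-25,42,34)),('frontL',(-70,70,22)),('frontR',(-70,-70,22))):print(n,proj(W,o+Ra@np.array(p)/1e3).round(1))
cv2.imwrite('pics/c3.png',cv2.resize(cv2.imread('pics/w3.png')[20:330,190:390],(380,589),interpolation=2))
```

```text
module screws
[361.  278.8] 12 [ 0.3812 -0.3363  0.028 ]
[299.  279.2] 12 [ 0.369  -0.2702  0.028 ]
[299.6 311.6] 13 [ 0.3304 -0.2772  0.028 ]
[360.2 311.2] 13 [ 0.3427 -0.3434  0.028 ]
nest screws
[329.5  81.5] 32 [ 0.573  -0.2659  0.024 ]
[227.9 149.6] 29 [ 0.4927 -0.1783  0.024 ]
[328.7 150.4] 29 [ 0.5096 -0.2769  0.024 ]
bumpL [ 0.4707 -0.1694  0.031 ]
bumpR [ 0.4922 -0.2833  0.031 ]
bL [213.8 173.5]
bR [332.6 173.2]
corner [223.7  77.6]
farR [306.2  77.5]
leftfront [227.6 134.4]
frontL [205.5 178.8]
frontR [343.1 178.5]
```

View pics/c3.png

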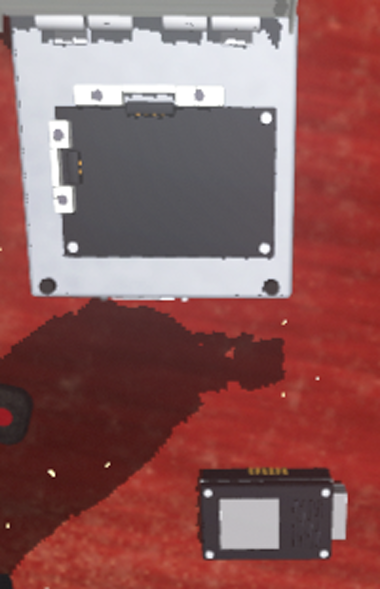

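Call:
{"fn": "carry_out", "kwargs": {
  "steps": [
    [0.085,-0.02,0.01,0,0,0,-0.174],
    [0.085,0,0,0,0,0,-0.174],
    [0.085,0,0,0,0,0,-0.174],
    [0.085,0,0,0,0,0,-0.174],
    [0.085,0,0,0,0,0,-0.174]
  ]
}}

```text
clock: 7.3
tcp_pos: [0.4626, -0.2875, 0.2943]
orientation: [2.712, 1.579, 0.002]
wrist_force: [-0.1, 0.3, 0.8]
width: 0.0847
grip_force: 0.0
```

Call:
{"fn": "carry_out", "kwargs": {
  "steps": [
    [0.085,0,0,0,0,0,-0.174],
    [0.085,0,0,0,0,0,-0.174],
    [0.085,0,0,0,0,0,-0.174],
    [0.085,0,0,0,0,0,-0.174],
    [0.085,0,0,0,0,0,0]
  ]
}}

```text
clock: 7.92
tcp_pos: [0.4625, -0.2874, 0.294]
orientation: [2.02, 2.402, -0.0]
wrist_force: [-0.5, 0.2, 0.0]
width: 0.0849
grip_force: 0.0
```

Call:
{"fn": "carry_out", "kwargs": {
  "steps": [
    [0.085,0,-0.0385,0,0,0,-0.008],
    [0.085,0,-0.04,0.03,0,0,0],
    [0.085,0,-0.03,0.05,0,0,0],
    [0.085,0,0,0.06,0,0,0],
    [0.085,0,0,0.05,0,0,0]
  ]
}}

```text
clock: 8.55
tcp_pos: [0.3549, -0.3068, 0.1018]
orientation: [2.015, 2.408, -0.001]
wrist_force: [0.3, -0.9, 0.1]
width: 0.0849
grip_force: 0.0
```

Call:
{"fn": "carry_out", "kwargs": {
  "steps": [
    [0.085,0,0,0.04,0,0,0],
    [0.085,0,0,0.02,0,0,0],
    [0.085,0,0,0.01,0,0,0],
    [0.085,0,0,0,0,0,0]
  ]
}}

```text
clock: 9.05
tcp_pos: [0.3553, -0.3065, 0.0328]
orientation: [2.012, 2.412, -0.0]
wrist_force: [-0.6, -0.6, 0.1]
width: 0.0853
grip_force: 0.0
```

Call:
{"fn": "carry_out", "kwargs": {
  "steps": [
    [0.085,0,0,0.012,0,0,0],
    [0.085,0,0,0.008,0,0,0],
    [0.06,0,0,0,0,0,0],
    [0.04,0,0,0,0,0,0],
    [0.04,0,0,0,0,0,0]
  ],
  "squeeze": 50
}}

```text
clock: 9.68
tcp_pos: [0.3552, -0.3065, 0.0129]
orientation: [2.01, 2.414, -0.0]
wrist_force: [0.4, 0.6, -0.5]
width: 0.0402
grip_force: 0.0
```

Call:
{"fn": "carry_out", "kwargs": {
  "steps": [
    [0.04,0,0,0,0,0,0],
    [0.04,0,0,0,0,0,0]
  ],
  "squeeze": 60
}}

```text
clock: 9.93
tcp_pos: [0.3551, -0.3063, 0.0127]
orientation: [2.01, 2.414, -0.0]
wrist_force: [-0.4, 0.4, 0.1]
width: 0.0401
grip_force: 0.0
```

Run:
```python
from h import *
W=snap('wrist','w4.png');S=snap('side','s4.png')
a=cv2.resize(cv2.imread('pics/w4.png'),(400,300));b=cv2.resize(cv2.imread('pics/s4.png')[250:370,200:360],(400,300))
cv2.imwrite('pics/c4.png',np.hstack([a,b]))
```

```text
(no output)
```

View pics/c4.png

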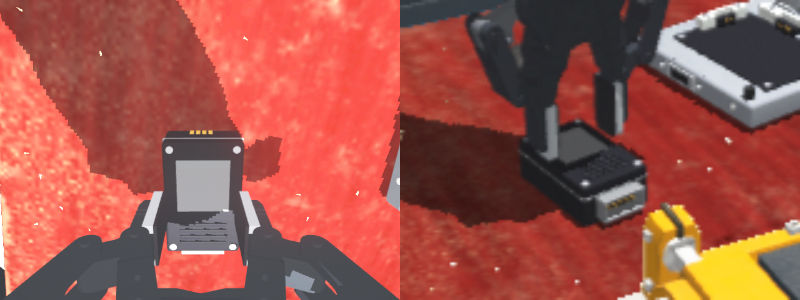

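The wrist and side crops show both fingers beside the module but not touching it. The opening is 40 mm with no force, so either they haven't reached its sides or the reading needs explaining. I'll check by projecting known points.

Run:
```python
from h import *
s=ctrl.read_state();print(s['width'],s['grip_force'],s['tcp_pos'].round(4))
Rt=R.from_rotvec(s['orientation']).as_matrix();print(Rt.round(3))
W=snap('wrist');S=snap('side')
for k in(0,.01,.02,.03,.04,.06):
  for sg in(-1,1):
    p=s['tcp_pos']+Rt@np.array([0,sg*s['width']/2,-k]);a=proj(W,p);b=proj(S,p)
    print(k,sg,'wrist(view)',(a*.625).round(0),'side(view)',((b-[200,250])*2.5+[400,0]).round(0))
Rm=R.from_euler('z',.183).as_matrix()
for x in(-24,24):
  for y in(-38,38):
    p=np.array([.3558,-.3068,0])+Rm@np.array([x,y,28])/1e3;print('mod',x,y,(proj(W,p)*.625).round(0),((proj(S,p)-[200,250])*2.5+[400,0]).round(0))
```

```text
0.04005160720866704 0.0 [ 0.3551 -0.3063  0.0127]
[[-0.181  0.983  0.   ]
 [ 0.983  0.181 -0.   ]
 [-0.     0.    -1.   ]]
0 -1 wrist(view) [171. 188.] side(view) [553. 178.]
0 1 wrist(view) [231. 188.] side(view) [606. 158.]
0.01 -1 wrist(view) [169. 196.] side(view) [552. 165.]
0.01 1 wrist(view) [232. 195.] side(view) [606. 144.]
0.02 -1 wrist(view) [167. 204.] side(view) [552. 151.]
0.02 1 wrist(view) [234. 203.] side(view) [605. 131.]
0.03 -1 wrist(view) [165. 213.] side(view) [551. 136.]
0.03 1 wrist(view) [236. 212.] side(view) [605. 117.]
0.04 -1 wrist(view) [163. 223.] side(view) [550. 122.]
0.04 1 wrist(view) [239. 223.] side(view) [604. 103.]
0.06 -1 wrist(view) [157. 248.] side(view) [549.  93.]
0.06 1 wrist(view) [244. 248.] side(view) [604.  75.]
mod -24 -38 [166. 252.] [582. 185.]
mod -24 38 [160. 142.] [516. 135.]
mod 24 -38 [238. 252.] [647. 160.]
mod 24 38 [244. 141.] [579. 113.]
```

The side view puts the fingertips about 16 mm behind the TCP at this opening, just above the module top. I'll open, go 10 mm lower and close again.

Call:
{"fn": "carry_out", "kwargs": {
  "steps": [
    [0.075,0,0,0,0,0,0],
    [0.075,0,0,0,0,0,0],
    [0.075,0,0,0.01,0,0,0],
    [0.04,0,0,0,0,0,0],
    [0.04,0,0,0,0,0,0]
  ],
  "squeeze": 60
}}

```text
clock: 10.75
tcp_pos: [0.3549, -0.3059, 0.0027]
orientation: [-2.01, -2.414, -0.001]
wrist_force: [-0.6, 1.0, 1.2]
width: 0.0451
grip_force: 61.1
```

Call:
{"fn": "carry_out", "kwargs": {
  "steps": [
    [0.04,0,0,0,0,0,0],
    [0.04,0,0,0,0,0,0]
  ]
}}

```text
clock: 11.0
tcp_pos: [0.3549, -0.306, 0.0027]
orientation: [-2.01, -2.414, -0.0]
wrist_force: [-0.6, 2.6, 5.0]
width: 0.045
grip_force: 60.9
```

Call:
{"fn": "carry_out", "kwargs": {
  "steps": [
    [0.04,0,0,-0.02,0,0,0],
    [0.04,0,0,-0.04,0,0,0],
    [0.04,0.01,0.03,-0.02,0,0,0],
    [0.04,0.02,0.05,0,0,0,0],
    [0.04,0.02,0.05,0,0,0,0]
  ]
}}

```text
clock: 11.62
tcp_pos: [0.4752, -0.2334, 0.0829]
orientation: [2.011, 2.411, -0.0]
wrist_force: [0.7, 0.2, -2.2]
width: 0.0452
grip_force: 61.8
```

Call:
{"fn": "carry_out", "kwargs": {
  "steps": [
    [0.04,0,0.04,0,0,0,0],
    [0.04,0,0.021,0,0,0,0],
    [0.04,0,0,0,0,0,0]
  ]
}}

```text
clock: 12.0
tcp_pos: [0.535, -0.2221, 0.0818]
orientation: [2.008, 2.416, -0.0]
wrist_force: [0.2, -1.2, -2.2]
width: 0.0449
grip_force: 61.9
```

Run:
```python
from h import *
T=snap('top','t5.png');S=snap('side','s5.png')
a=cv2.resize(cv2.imread('pics/t5.png')[170:340,260:400],(400,486));b=cv2.resize(cv2.imread('pics/s5.png')[190:320,280:387],(400,486))
cv2.imwrite('pics/c5.png',np.hstack([a,b]))
```

```text
(no output)
```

View pics/c5.png

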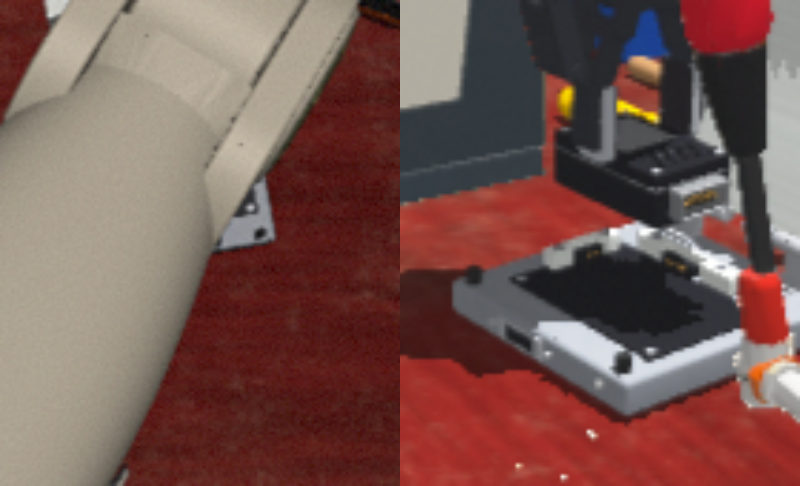

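The side crop shows the module held level above the nest with its plug to the right. The fingertips grip only the upper third of its height, so they clear the fences. Descending.

Call:
{"fn": "carry_out", "kwargs": {
  "steps": [
    [0.04,0,0,0.03,0,0,0],
    [0.04,0,0,0.02,0,0,0],
    [0.04,0,0,0.003,0,0,0],
    [0.04,0,0,0.002,0,0,0],
    [0.04,0,0,0,0,0,0]
  ]
}}

```text
clock: 12.72
tcp_pos: [0.5342, -0.2231, 0.0285]
orientation: [2.01, 2.413, 0.0]
wrist_force: [0.1, -0.4, -1.9]
width: 0.0447
grip_force: 61.9
```

Call:
{"fn": "carry_out", "kwargs": {
  "steps": [
    [0.04,0,0,0.001,0,0,0],
    [0.04,0,0,0.001,0,0,0],
    [0.04,0,0,0,0,0,0]
  ]
}}

```text
clock: 13.1
tcp_pos: [0.5343, -0.2228, 0.0268]
orientation: [2.009, 2.413, -0.0]
wrist_force: [-2.5, 0.4, 6.6]
width: 0.0453
grip_force: 62.9
```

Call:
{"fn": "carry_out", "kwargs": {
  "steps": [
    [0.04,0.002,0.002,0,0,0,0],
    [0.04,0.002,0.002,0,0,0,0],
    [0.04,0.001,0.002,0,0,0,0],
    [0.04,0,0,0,0,0,0]
  ]
}}

```text
clock: 13.6
tcp_pos: [0.5398, -0.2173, 0.0268]
orientation: [2.009, 2.412, -0.001]
wrist_force: [-0.2, -1.2, 5.7]
width: 0.045
grip_force: 63.1
```

Call:
{"fn": "carry_out", "kwargs": {
  "steps": [
    [0.04,0.002,0.002,0,0,0,0],
    [0.04,0,0,0,0,0,0]
  ]
}}

```text
clock: 13.85
tcp_pos: [0.5412, -0.2153, 0.0267]
orientation: [2.009, 2.412, -0.002]
wrist_force: [-2.0, -3.1, 6.4]
width: 0.0449
grip_force: 63.1
```

Call:
{"fn": "carry_out", "kwargs": {
  "steps": [
    [0.04,0.001,0.001,0,0,0,0],
    [0.04,0.001,0.001,0,0,0,0],
    [0.04,0,0,0,0,0,0]
  ]
}}

```text
clock: 14.22
tcp_pos: [0.542, -0.214, 0.0268]
orientation: [2.01, 2.411, -0.006]
wrist_force: [-5.1, -5.9, 7.0]
width: 0.045
grip_force: 63.2
```

Call:
{"fn": "carry_out", "kwargs": {
  "steps": [
    [0.04,0.001,0.001,0,0,0,0],
    [0.04,0.001,0.001,0,0,0,0],
    [0.04,0,0,0,0,0,0]
  ]
}}

```text
clock: 14.6
tcp_pos: [0.5433, -0.2123, 0.0268]
orientation: [2.011, 2.41, -0.008]
wrist_force: [-5.4, -6.2, 7.0]
width: 0.0449
grip_force: 63.2
```

Call:
{"fn": "carry_out", "kwargs": {
  "steps": [
    [0.04,0.001,0.001,0,0,0,0],
    [0.04,0.001,0.001,0,0,0,0],
    [0.04,0,0,0,0,0,0]
  ]
}}

```text
clock: 14.98
tcp_pos: [0.5442, -0.211, 0.0268]
orientation: [2.012, 2.409, -0.011]
wrist_force: [-7.3, -10.6, 7.7]
width: 0.0454
grip_force: 63.3
```

Call:
{"fn": "carry_out", "kwargs": {
  "steps": [
    [0.04,0.001,0.001,0,0,0,0],
    [0.04,0,0,0,0,0,0]
  ]
}}

```text
clock: 15.22
tcp_pos: [0.5442, -0.2106, 0.0269]
orientation: [2.013, 2.408, -0.014]
wrist_force: [-10.6, -13.1, 7.4]
width: 0.0451
grip_force: 63.5
```

Call:
{"fn": "carry_out", "kwargs": {
  "steps": [
    [0.04,0.001,0.001,0,0,0,0],
    [0.04,0,0,0,0,0,0],
    [0.04,0,0,0,0,0,0],
    [0.04,0,0,0,0,0,0]
  ]
}}

```text
clock: 15.72
tcp_pos: [0.5443, -0.2102, 0.0269]
orientation: [2.014, 2.407, -0.017]
wrist_force: [-11.7, -14.9, 9.6]
width: 0.0449
grip_force: 63.6
```

Run:
```python
from h import *
s=ctrl.read_state();Rt=R.from_rotvec(s['orientation']).as_matrix();print('force tool',(Rt.T@s['wrist_force']).round(1),s['moment'].round(2));print(Rt.round(4))
S=snap('side','s6.png')
cv2.imwrite('pics/c6.png',cv2.resize(cv2.imread('pics/s6.png')[190:320,270:410],(646,600),interpolation=2))
```

```text
force tool [-12.7 -14.2  -9.4] [-3.02  2.58 -0.29]
[[-0.1765  0.9843 -0.0049]
 [ 0.9843  0.1764 -0.0103]
 [-0.0093 -0.0067 -0.9999]]
```

View pics/c6.png

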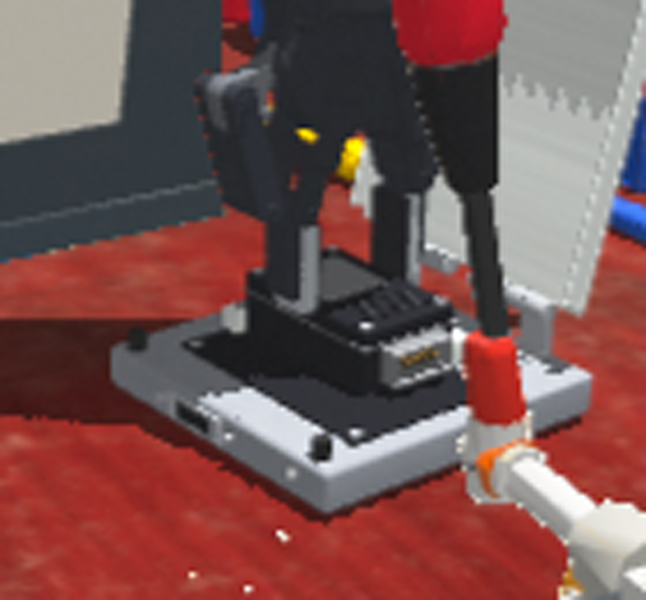

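The module sits level in the corner with its plug to the right, the fingers above the fences and the cover standing back. I'll push a little more along y for margin.

Call:
{"fn": "carry_out", "kwargs": {
  "steps": [
    [0.04,0.001,0,0,0,0,0],
    [0.04,0.001,0,0,0,0,0],
    [0.04,0,0,0,0,0,0],
    [0.04,0,0,0,0,0,0]
  ],
  "squeeze": 75
}}

```text
clock: 16.27
tcp_pos: [0.5442, -0.2096, 0.0271]
orientation: [2.014, 2.405, -0.02]
wrist_force: [-12.7, -18.5, 8.1]
width: 0.0441
grip_force: 75.3
```

```bash
python3 -c "
from h import *
print(ctrl.finish_job())"
```

```text
the job is handed in; nothing more can be done
None
```

I handed the job in with the cover folded back to its stop and the module held firmly in the corner. It was pressing about 16 N toward the left fence and 14–16 N toward the far one, spring and friction loads included; no verdict came back.

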